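Show a tea carton's printed panels to the pantry scanner

TASK

Check the black tea carton in the middle of the worktop into the pantry: hold it upright over the white cross of the label scanner, about 5 cm above the scanner's foot plate, and turn it so that the window sees squarely first its left panel, then its front (the green-emblem side that starts out towards the robot), then its right panel (left and right as you look at the front), each held still for a second. Then stand it upright on the round tray and let go; leave the open beige capsule carton alone.

Things in the scene. Friction and masses are not known exactly. Their poses are not given: they have to be found in the camera images.
- tea_box: Loose upright black tea carton, 61 (x) x 65 (y) mm, firm body 109 mm high, folded top to 130 mm without grip, under 0.2 kg. Origin: centre of its underside, z up. Front (big green leaf emblem) looks along its -x, left panel along +y, right panel along -y. Starts with the front towards the robot within 30 degrees. A like carton far back by the wall is not meant.
- scanner: Fixed, at the left: white head 92 wide, 60 deep, 110 mm high, on a grey foot plate 6 mm thick reaching 165 mm out before it. Origin: on the worktop below the middle of the dark window, which looks along its -x (to the robot's right, within 20 degrees). White cross on the plate centred at x -100 mm, y 0: the carton's middle goes over it, underside 50 mm above the plate.
- tray: Fixed flat round light stone-patterned tray at the right, 361 mm across, rim 16 mm high. Origin: centre of its underside; its flat floor is 3 mm higher and 172 mm in radius. The carton must stand wholly on the floor: its middle within 130 mm of the centre.
- capsule_carton: Loose light bystander: open beige carton with torn flaps, body 124 mm high (flaps to 150). Origin: on its underside near one edge (body spans x -45 to 1, y -25 to 32 mm). It and the tea carton stand one nearer to, one 10 to 20 cm farther from the robot, either way round. It must stay where it is.

How it is judged (in metres and radians):
On the way, in this order (a step that is already met when the one before it is completed fails the run):
1. left panel to the window, held upright over the cross (20 mm), 20 to 80 mm clear of the foot plate, square to the window (15 degrees) (x of tea_box in the frame of scanner between -0.12 and -0.08 m and y of tea_box in the frame of scanner between -0.02 and 0.02 m and z of tea_box in the frame of scanner between 0.026 and 0.086 m and angle between tea_box's own z axis and vertical below 0.26 rad and angle between the y axis of tea_box and the x axis of scanner, either way round below 0.26 rad and y of scanner in the frame of tea_box above 0 m), for 0.3 s.
2. front to the window, held upright over the cross (20 mm), 20 to 80 mm clear of the foot plate, square to the window (15 degrees) (x of tea_box in the frame of scanner between -0.12 and -0.08 m and y of tea_box in the frame of scanner between -0.02 and 0.02 m and z of tea_box in the frame of scanner between 0.026 and 0.086 m and angle between tea_box's own z axis and vertical below 0.26 rad and angle between the x axis of tea_box and the x axis of scanner, either way round below 0.26 rad and x of scanner in the frame of tea_box below 0 m), for 0.3 s.
3. right panel to the window, held upright over the cross (20 mm), 20 to 80 mm clear of the foot plate, square to the window (15 degrees) (x of tea_box in the frame of scanner between -0.12 and -0.08 m and y of tea_box in the frame of scanner between -0.02 and 0.02 m and z of tea_box in the frame of scanner between 0.026 and 0.086 m and angle between tea_box's own z axis and vertical below 0.26 rad and angle between the y axis of tea_box and the x axis of scanner, either way round below 0.26 rad and y of scanner in the frame of tea_box below 0 m), for 0.3 s.
At the end, for the whole second after the job is handed in: The tea carton stands upright (10 degrees) and at rest on the round tray, its middle within 130 mm of the tray's centre; the capsule carton is within 30 mm of where it stood (horizontal distance between tea_box and tray below 0.13 m and z of tea_box in the frame of tray between -0.003 and 0.012 m and angle between tea_box's own z axis and vertical below 0.17 rad and linear speed of tea_box below 0.02 m/s and distance of capsule_carton from where it was at the start of the episode below 0.03 m); the robot touches nothing.
It fails at once if the capsule carton is moved more than 30 mm or tipped over (distance of capsule_carton from where it was at the start of the episode above 0.03 m or angle between capsule_carton's own z axis and vertical above 0.35 rad).
It also fails if it takes over 59 s, if anything falls off the work surface, if the arm or the gripper's body presses on something with over 40 N, if the wrist force passes 120 N, or if a joint passes its speed limit or range.

ROBOT

A 7-joint arm with a two-finger parallel gripper is mounted at the origin on a cart in front of the work surface, level with it; the furniture and walls round the work are solid. World frame = base frame: x ahead of the robot, y to its left, z up, the work surface at z = 0. Lengths are in mm, angles in rad, forces in N, time in s.
With the tool pointing down it reaches from about 400 to 875 mm from the base axis. Payload 4.4 kg.
Tool frame: the origin (TCP) lies where the fingers leave the gripper's body, on its centre line; the fingertips stand 73 mm ahead of it and the grasp point (between the pads) lies 54 mm ahead of it; z points along the fingers, y is the line along which they close (so a half turn about z gives the same grasp; the last joint's range is limited). The gripper opens to 85 mm and grips with 20 to 120 N. Pads are 22 mm wide; open, the fingers measure 114 mm over their backs; the gripper's body (76 mm by 85 mm) begins 54 mm behind the grasp point. The pads swing forward as they close: fully open they stand 13 mm farther back than shut.
Start: joints at [1.085, 0.628, 0.038, 1.517, -0.027, 0.996, -0.02], TCP at [264.951, -593.564, 303.913] pointing down, gripper open.
Joint ranges: [-3.06, 3.06], [-0.37, 2.12], [-1.25, 1.32], [0.18, 2.47], [-1.1, 4.24], [0.23, 1.98], [-2.94, 2.94]. Speed limits (rad/s): [2.57, 2.57, 3.14, 3.14, 3.14, 3.14, 3.14].

INTERFACE

Orientations are given as [roll, pitch, yaw] about the fixed x, y, z axes, in that order (R = Rz(yaw) Ry(pitch) Rx(roll)).
In Python, from cell import ctrl gives the robot as it stands.
- The arm moves only by the tool send_rows, never from a script. Its argument "rows" is a list that holds one entry, the list of rows, each a list of 6 numbers: the shift along the tool's x, y, z in cm, then the turn, a rotation vector about the tool's x, y, z in rad. In form: [[[tx, ty, tz, wx, wy, wz], ...]]. A call has 1 to 10 rows; each row is the pose to reach, as a shift and turn from the pose commanded when the call began, along the tool's axes at that moment; what a row does not reach only later rows make up. A row lasts 1/10 s, in which the tool goes at most 50 mm and 8.59 degrees, less where a joint would pass 70% of its speed; a pose out of reach is approached as far as the arm can. A call with a gripper value outside its range is refused whole. "grip" is the closure in counts, from 0 (fully open) to 255 (shut), set as the call begins (left out, the last holds). The fingers move at their own pace and stop on an object; the grip force is fixed at half the most. Time passes only in rows, so rows that repeat a pose let the fingers close. It gives the time, the measured TCP pose, the force, the opening and the grip force at its end, in the units of the state.
- ctrl.read_state(): the state, without advancing time (a new reading comes with each control period).
- ctrl.get_image(name): name is "scene" or "top"; returns a dict with "pixels" (420x560x3 uint8, red, green, blue), "fx", "fy", "cx", "cy" (pixels), "extrinsics" (4x4, takes a point from camera to world coordinates). Camera axes: x right, y up, looking along -z (the intrinsics and any distortion apply to the point x, -y, -z); pixel columns grow to the right and rows downward; lengths in mm; the calibration is good to about 2 mm. A picture is of the moment at which its call begins. There is no depth.
- ctrl.finish_job(): hands the job in; it is judged then, once.
The state is a dict: "clock": time; "qpos": joint angles; "qd": joint speeds; "tau": joint torques, N m; "eef_pos": TCP position; "tool_rot": TCP orientation; "force": force on the tool from outside, world axes, zero at the start; "torque": the same for the moment, N m; "width": finger opening in mm; "gripper_force": force on a finger pad.
Only numpy, scipy, OpenCV 4.12 (cv2) and the standard library are available. Lean on these libraries where they do the work, as an engineer would, in place of code of your own. Each camera call takes 0.05 s, during which the arm holds its last target. There are 200 camera calls.

## Working session

There is one attempt and no reset: what is moved stays moved. The work goes in short steps, Python scripts to look and compute and a tool call to move; the robot and the scene stay as the last step left them, time stands still between calls to the robot, and variables do not carry over. Pictures are saved under pics/ and viewed, at most 10 in all, crops included, and the job is handed in when it is done.

Besides the shell and the picture viewer there is one more tool, called after "Emit:" as a command line: name --argument value ..., lists and objects as JSON in quotes. send_rows: Moves the arm, as the interface text tells. Its arguments: {"type":"object","properties":{"rows":{"type":"array","items":{"type":"array","items":{"type":"array","items":{"type":"number"}}}},"grip":{"type":"number"}},"required":["rows"]}

```bash
mkdir -p pics; ls; python3 - <<'E'
from cell import ctrl
import cv2,numpy as np
s=ctrl.read_state();print(s['clock'],s['eef_pos'],s['tool_rot'],s['width'])
for n in("scene","top"):
    d=ctrl.get_image(n);cv2.imwrite(f"pics/{n}0.png",d['pixels'][...,::-1])
    print(n,d['fx'],d['fy'],d['cx'],d['cy'],np.round(d['extrinsics'],3).tolist(),[k for k in d])
    np.savez(f"{n}0.npz",**{k:v for k,v in d.items()})
E
```

```text
pics
0.0 [ 264.75547148 -593.09402599  303.00658078] [-3.13970475e+00  2.09308035e-05  4.19789010e-01] 85.56045168964533
scene 510.07988178943936 510.07988178943936 285.27488277618204 209.76011787512562 [[-0.637, 0.56, -0.53, -124.086], [-0.771, -0.468, 0.431, 579.018], [-0.006, 0.683, 0.73, 999.347], [0.0, 0.0, 0.0, 1.0]] ['pixels', 'fx', 'fy', 'cx', 'cy', 'extrinsics']
top 413.1759669863889 413.1759669863889 282.0818646899874 202.28687136016904 [[-0.02, 0.995, -0.097, 473.549], [-1.0, -0.018, 0.02, 36.213], [0.019, 0.098, 0.995, 1176.139], [0.0, 0.0, 0.0, 1.0]] ['pixels', 'fx', 'fy', 'cx', 'cy', 'extrinsics']
```

View pics/scene0.png

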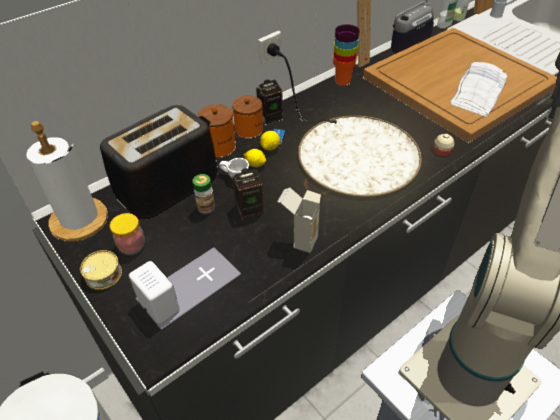

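View pics/top0.png

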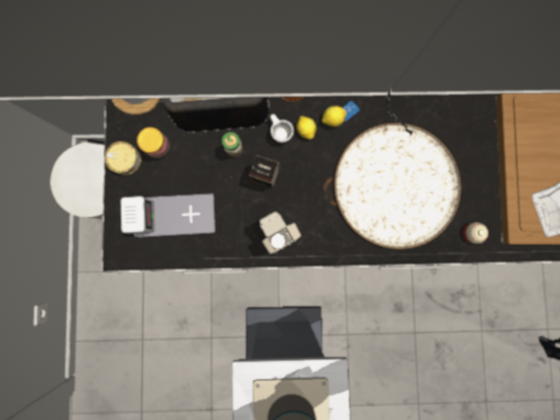

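The scene view shows the tea carton at about (248,195), the capsule carton at (307,222) and the cross at (206,274). In the top view the tea carton is at (265,170), the capsule carton at (278,235), the cross at (191,214) and the tray at (397,185).

```bash
cat > h.py <<'E'
import numpy as np,cv2
def load(n): return dict(np.load(n))
def ray(d,u,v,z):
    E=d['extrinsics'];r=E[:3,:3]@np.array([(u-d['cx'])/d['fx'],-(v-d['cy'])/d['fy'],-1.])
    o=E[:3,3];return o+r*(z-o[2])/r[2]
def proj(d,p):
    E=d['extrinsics'];c=E[:3,:3].T@(np.array(p,float)-E[:3,3]);return d['cx']+d['fx']*c[0]/-c[2],d['cy']+d['fy']*c[1]/c[2]
E
python3 - <<'E'
from h import *
t=load('top0.npz');s=load('scene0.npz')
I=t['pixels'];hsv=cv2.cvtColor(I,cv2.COLOR_RGB2HSV)
m=((I.min(2)>150)).astype(np.uint8);m[:,:320]=0;m[:,470:]=0;m[:110]=0;m[255:]=0
c=max(cv2.findContours(m,0,1)[0],key=cv2.contourArea);e=cv2.fitEllipse(cv2.convexHull(c));print('tray',e,ray(t,*e[0],14))
# cross + plate
g=I[:,:,:].astype(int);m=((g.min(2)>170)).astype(np.uint8);m[:200]=0;m[230:]=0;m[:,:175]=0;m[:,210:]=0
M=cv2.moments(m,True);print('cross',M['m10']/M['m00'],M['m01']/M['m00'],ray(t,M['m10']/M['m00'],M['m01']/M['m00'],6))
gr=((g.mean(2)>60)).astype(np.uint8);gr[:,:156]=0;gr[:,225:]=0;gr[:190]=0;gr[245:]=0
c=max(cv2.findContours(gr,0,1)[0],key=cv2.contourArea);r=cv2.minAreaRect(c);b=cv2.boxPoints(r);print('plate',r);print([ray(t,*p,6).round() for p in b])
A=cv2.resize(I[145:260,230:305],None,fx=5,fy=5,interpolation=cv2.INTER_CUBIC)
B=cv2.resize(s['pixels'][160:260,225:310],None,fx=5,fy=5,interpolation=cv2.INTER_CUBIC)
B=cv2.copyMakeBorder(B,0,75,0,0,0)
P=np.hstack([A,B]).astype(float)/255;P=(np.power(P,.6)*255).astype(np.uint8);print(P.shape)
cv2.imwrite('pics/crop1.png',P[...,::-1])
E
```

```text
tray ((396.5770263671875, 185.7088623046875), (118.62191009521484, 122.71459197998047), 134.19032287597656) [ 629.02205073 -315.25731416   14.        ]
cross 190.5 213.76162790697674 [560.1296329  271.67027341   6.        ]
plate ((184.92462158203125, 214.14306640625), (41.1032829284668, 60.18497085571289), 86.8201675415039)
[array([615., 376.,   6.]), array([621., 206.,   6.]), array([505., 200.,   6.]), array([498., 368.,   6.])]
(575, 800, 3)
```

View pics/crop1.png

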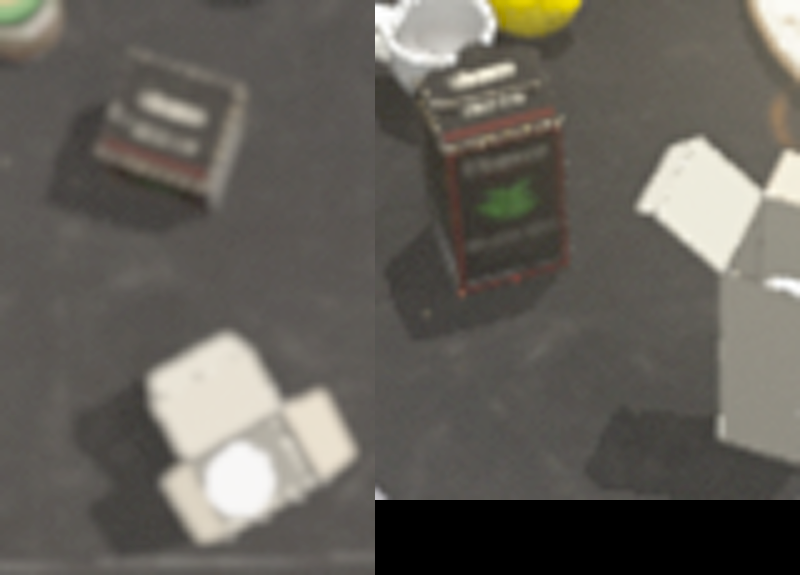

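The crop shows the tea carton with its front towards the robot; its base corners are near scene (242,218) and (263,213). The capsule carton stands nearer to the robot, with about 25 px clear between the two in the top view.

```bash
python3 - <<'E'
from h import *
t=load('top0.npz');s=load('scene0.npz')
S=lambda x,y:(225+(x-375)/5,160+y/5); T=lambda x,y:(230+x/5,145+y/5)
def mid(a,b):
    # a=left (+y), b=right corner of front edge
    d=(b-a)[:2];yaw=np.arctan2(d[0],-d[1]);c=(a+b)[:2]/2+30.5*np.array([np.cos(yaw),np.sin(yaw)])
    print('edge',a.round(),b.round(),np.hypot(*d).round(1),'yaw',np.degrees(yaw).round(1),'c',c.round(1))
mid(ray(s,*S(462,292),0),ray(s,*S(566,264),0))
mid(ray(s,*S(446,147),109),ray(s,*S(562,117),109))
mid(ray(t,*T(98,153),109),ray(t,*T(212,193),109))
print('capsule top pts',[ray(t,*T(*p),z).round() for p,z in [((228,335),150),((150,380),150),((205,545),140),((355,455),140)]])
E
```

```text
edge [650.  95.   0.] [631.  41.   0.] 57.9 yaw -19.5 c [669.  58.]
edge [649.  97. 109.] [629.  39. 109.] 60.8 yaw -19.2 c [667.9  58. ]
edge [649.  98. 109.] [627.  39. 109.] 63.1 yaw -20.5 c [667.   57.4]
capsule top pts [array([550.,  32., 150.]), array([528.,  71., 150.]), array([446.,  45., 140.]), array([489., -31., 140.])]
```

Emit:
send_rows --rows '[[[63.3, -43.1, 0, 0, 0, -2.376], [63.3, -43.1, 0, 0, 0, -2.376], [63.3, -43.1, 0, 0, 0, -2.376], [63.3, -43.1, 0, 0, 0, -2.376], [63.3, -43.1, 0, 0, 0, -2.376], [63.3, -43.1, 0, 0, 0, -2.376], [63.3, -43.1, 0, 0, 0, -2.376], [63.3, -43.1, 0, 0, 0, -2.376], [63.3, -43.1, 0, 0, 0, -2.376], [63.3, -43.1, 0, 0, 0, -2.376]]]' --grip 0

```text
clock: 1.1
eef_pos: [528.2, -166.4, 303.8]
tool_rot: [-3.141, 0.0, 1.926]
force: [0.6, -0.3, -0.5]
width: 85.1
gripper_force: 0.0
```

```bash
cat > go.py <<'E'
import sys,numpy as np
from scipy.spatial.transform import Rotation as R
from cell import ctrl
def go(x,y,z,yaw):
    s=ctrl.read_state();r=R.from_euler('xyz',s['tool_rot']);g=R.from_euler('xyz',[np.pi,0,np.radians(yaw)])
    print('t',round(s['clock'],2),'row',(r.inv().apply(np.array([x,y,z])-s['eef_pos'])/10).round(2),(r.inv()*g).as_rotvec().round(3),'q',np.round(s['qpos'],2),'pos',np.round(s['eef_pos'],1),np.round(np.degrees(s['tool_rot']),1))
if __name__=='__main__': go(*map(float,sys.argv[1:5]))
E
python3 go.py 668 58 300 160.2
```

```text
t 1.1 row [16.19 20.9   0.38] [-0.   -0.   -0.87] q [ 0.52  0.51 -0.4   1.78  0.25  0.9   0.37] pos [ 528.2 -166.4  303.8] [-180.     0.   110.3]
```

Emit:
send_rows --rows '[[[16.2, 20.9, 0.4, 0, 0, -0.87], [16.2, 20.9, 0.4, 0, 0, -0.87], [16.2, 20.9, 0.4, 0, 0, -0.87], [16.2, 20.9, 0.4, 0, 0, -0.87], [16.2, 20.9, 0.4, 0, 0, -0.87], [16.2, 20.9, 0.4, 0, 0, -0.87], [16.2, 20.9, 0.4, 0, 0, -0.87], [16.2, 20.9, 0.4, 0, 0, -0.87], [16.2, 20.9, 0.4, 0, 0, -0.87]]]'

```text
clock: 2.0
eef_pos: [668.2, 53.3, 299.6]
tool_rot: [-3.139, -0.0, 2.786]
force: [-0.1, -0.5, 0.2]
width: 85.4
gripper_force: 0.0
```

```bash
python3 go.py 668 58 150 160.2
```

```text
t 2.0 row [ 0.18  0.47 14.96] [-0.002 -0.    -0.01 ] q [ 0.2   0.72 -0.6   1.45  0.43  1.11  0.74] pos [668.2  53.3 299.6] [-179.9   -0.   159.6]
```

Emit:
send_rows --rows '[[[0, 0, 3, 0, 0, 0], [0, 0, 6, 0, 0, 0], [0, 0, 8, 0, 0, 0], [0, 0, 8, 0, 0, 0], [0, 0, 8, 0, 0, 0]]]'

```text
clock: 2.5
eef_pos: [668.7, 54.3, 220.5]
tool_rot: [-3.141, 0.0, 2.788]
force: [0.9, -0.1, 0.9]
width: 85.4
gripper_force: 0.0
```

```bash
python3 go.py 668 58 142 160.2; python3 - <<'E'
from h import *
from cell import ctrl
d=ctrl.get_image('scene');P=cv2.resize(d['pixels'][120:240,180:320],None,fx=5,fy=5,interpolation=cv2.INTER_CUBIC)
cv2.imwrite('pics/s2.png',(np.power(P/255.,.6)*255).astype(np.uint8)[...,::-1])
E
```

```text
t 2.5 row [0.2  0.32 7.85] [-0.     0.    -0.008] q [ 0.19  0.81 -0.56  1.52  0.49  0.96  0.69] pos [668.7  54.3 220.5] [-180.     0.   159.7]
```

View pics/s2.png

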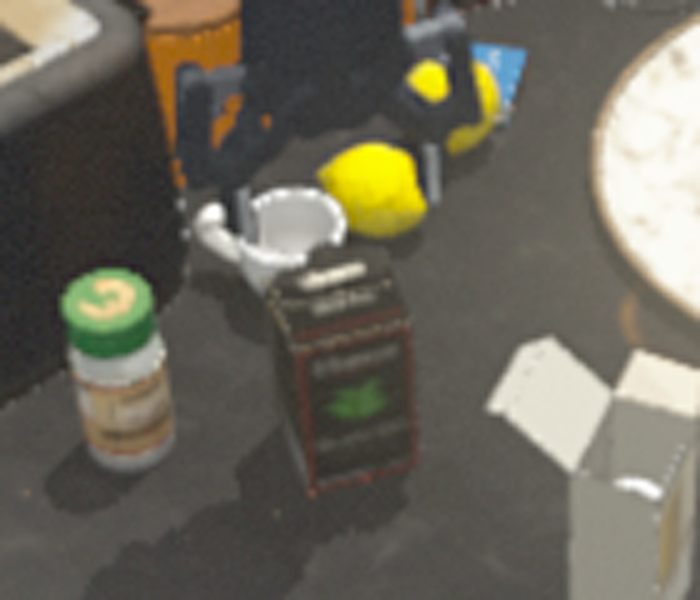

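The open fingers (240,210) and (430,170) straddle the carton's top, and the way down is clear.

Emit:
send_rows --rows '[[[0.2, 0.3, 1, 0, 0, -0.008], [0.2, 0.3, 3, 0, 0, -0.008], [0.2, 0.3, 5, 0, 0, -0.008], [0.2, 0.3, 7, 0, 0, -0.008], [0.2, 0.3, 7.8, 0, 0, -0.008], [0.2, 0.3, 7.8, 0, 0, -0.008]]]'

```text
clock: 3.15
eef_pos: [667.3, 59.1, 141.1]
tool_rot: [-3.141, -0.001, 2.798]
force: [-0.5, 0.1, -0.1]
width: 85.5
gripper_force: 0.0
```

Emit:
send_rows --rows '[[[0, 0, 0, 0, 0, 0], [0, 0, 0, 0, 0, 0], [0, 0, 0, 0, 0, 0], [0, 0, 0, 0, 0, 0], [0, 0, 0, 0, 0, 0], [0, 0, 0, 0, 0, 0], [0, 0, 0, 0, 0, 0], [0, 0, 0, 0, 0, 0]]]' --grip 255

```text
clock: 3.95
eef_pos: [668.8, 59.5, 143.5]
tool_rot: [3.14, 0.003, 2.798]
force: [-0.2, 0.3, 6.3]
width: 64.5
gripper_force: 67.0
```

Emit:
send_rows --rows '[[[0, 0, -1, 0, 0, 0], [0, 0, -3, 0, 0, 0], [0, 0, -6, 0, 0, 0], [0, 0, -9, 0, 0, 0], [0, 0, -12, 0, 0, 0], [0, 0, -15, 0, 0, 0], [0, 0, -15, 0, 0, 0]]]'

```text
clock: 4.65
eef_pos: [669.5, 59.8, 297.0]
tool_rot: [3.138, 0.007, 2.797]
force: [0.7, 1.0, -0.1]
width: 64.1
gripper_force: 66.4
```

```bash
python3 go.py 560 272 290 182.3
```

```text
t 4.65 row [17.48 16.28  0.64] [ 0.003  0.008 -0.384] q [ 0.2   0.73 -0.6   1.45  0.44  1.09  0.74] pos [669.5  59.8 297. ] [179.8   0.4 160.3]
```

Emit:
send_rows --rows '[[[3.5, 3.2, 0.1, 0, 0, -0.077], [7, 6.5, 0.2, 0, 0, -0.154], [10.5, 9.8, 0.4, 0, 0, -0.23], [14, 13, 0.5, 0, 0.004, -0.307], [17.5, 16.3, 0.6, 0, 0.008, -0.384], [17.5, 16.3, 0.6, 0, 0.008, -0.384], [17.5, 16.3, 0.6, 0, 0.008, -0.384], [17.5, 16.3, 0.6, 0, 0.008, -0.384]]]'

```text
clock: 5.45
eef_pos: [558.6, 269.7, 285.1]
tool_rot: [-3.141, -0.008, -3.104]
force: [0.1, 0.4, -2.0]
width: 64.3
gripper_force: 66.7
```

```bash
python3 go.py 560 272 199 182.3;python3 - <<'E'
from h import *
from cell import ctrl
d=ctrl.get_image('scene');P=cv2.resize(d['pixels'][190:340,90:270],None,fx=4,fy=4,interpolation=cv2.INTER_CUBIC)
cv2.imwrite('pics/s3.png',(np.power(P/255.,.6)*255).astype(np.uint8)[...,::-1])
E
```

```text
t 5.45 row [-0.23  0.23  8.61] [-0.001 -0.008 -0.002] q [-0.08  0.69 -0.7   1.61  0.49  1.03  0.68] pos [558.6 269.7 285.1] [-180.    -0.5 -177.8]
```

View pics/s3.png

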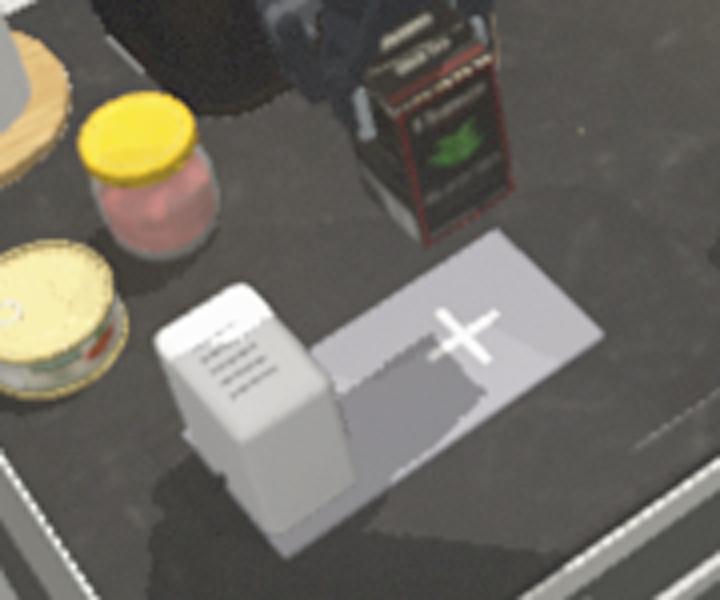

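The carton hangs upright with its left panel towards the scanner head. The cross is free below it at (465,335).

Emit:
send_rows --rows '[[[-0.2, 0.2, 3, 0, -0.008, 0], [-0.2, 0.2, 6, 0, -0.008, 0], [-0.2, 0.2, 8.2, 0, -0.008, 0], [-0.2, 0.2, 8.6, 0, -0.008, 0], [-0.2, 0.2, 8.6, 0, -0.008, 0], [-0.2, 0.2, 8.6, 0, -0.008, 0], [-0.2, 0.2, 8.6, 0, -0.008, 0]]]'

```text
clock: 6.2
eef_pos: [560.1, 273.9, 201.4]
tool_rot: [3.139, 0.003, -3.102]
force: [-0.5, 0.5, -0.6]
width: 64.2
gripper_force: 66.7
```

```bash
python3 - <<'E'
from h import *
from cell import ctrl
from go import go
go(560,272,199,92.3)
d=ctrl.get_image('scene');P=cv2.resize(d['pixels'][190:340,90:270],None,fx=4,fy=4,interpolation=cv2.INTER_CUBIC)
np.savez('s4.npz',**d)
cv2.imwrite('pics/s4.png',(np.power(P/255.,.6)*255).astype(np.uint8)[...,::-1])
E
```

```text
t 6.2 row [ 0.02 -0.19  0.24] [ 0.004 -0.     1.57 ] q [-0.12  0.79 -0.64  1.68  0.58  0.87  0.6 ] pos [560.1 273.9 201.4] [ 1.798e+02  1.000e-01 -1.777e+02]
```

View pics/s4.png

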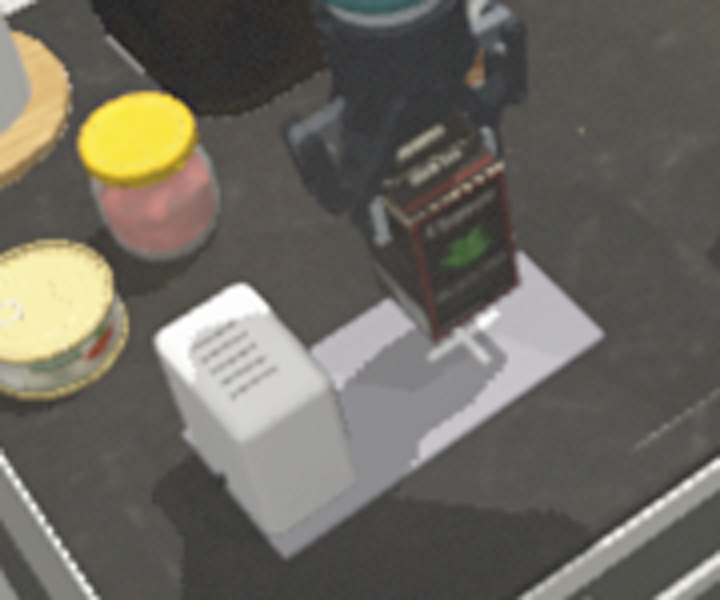

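The carton is upright over the cross. Its lower front edge runs from (437,340) to (522,288), and I'll check that against the cross position.

```bash
python3 - <<'E'
from h import *
d=load('s4.npz')
a,b=[ray(d,90+x/4,190+y/4,56) for x,y in((437,340),(522,288))]
v=(b-a)[:2];y=np.arctan2(v[0],-v[1]);print(np.hypot(*v),np.degrees(y),(a+b)[:2]/2+30.5*np.array([np.cos(y),np.sin(y)]))
E
```

```text
57.98881668640354 -0.4183097702066308 [559.82764202 270.84363499]
```

Emit:
send_rows --rows '[[[0, -0.2, 0.2, 0, 0, 0], [0, -0.2, 0.2, 0, 0, 0], [0, -0.2, 0.2, 0, 0, 0], [0, -0.2, 0.2, 0, 0, 0], [0, -0.2, 0.2, 0, 0, 0], [0, -0.2, 0.2, 0, 0, 0], [0, -0.2, 0.2, 0, 0, 0], [0, -0.2, 0.2, 0, 0, 0], [0, -0.2, 0.2, 0, 0, 0]]]'

```text
clock: 7.15
eef_pos: [559.3, 271.7, 197.9]
tool_rot: [3.14, 0.0, -3.101]
force: [1.0, 0.5, -0.9]
width: 64.3
gripper_force: 66.7
```

Centred within 2 mm. Now turn by a quarter to show the front.

Emit:
send_rows --rows '[[[0, 0, 0, 0, 0, 0.14], [0, 0, 0, 0, 0, 0.28], [0, 0, 0, 0, 0, 0.42], [0, 0, 0, 0, 0, 0.56], [0, 0, 0, 0, 0, 0.7], [0, 0, 0, 0, 0, 0.84], [0, 0, 0, 0, 0, 0.98], [0, 0, 0, 0, 0, 1.12], [0, 0, 0, 0, 0, 1.26], [0, 0, 0, 0, 0, 1.4]]]'

```text
clock: 8.15
eef_pos: [559.2, 271.9, 198.0]
tool_rot: [3.141, -0.002, 1.776]
force: [-0.8, 0.2, -1.6]
width: 64.3
gripper_force: 66.7
```

```bash
python3 go.py 560 272 199 92.3
```

```text
t 8.15 row [-0.    0.08 -0.1 ] [ 0.    -0.002  0.165] q [-0.34  0.72 -0.26  1.69  0.25  0.76 -0.51] pos [559.2 271.9 198. ] [ 1.800e+02 -1.000e-01  1.018e+02]
```

Emit:
send_rows --rows '[[[0, 0, 0, 0, 0, 0.1], [0, 0.1, -0.1, 0, 0, 0.165], [0, 0.1, -0.1, 0, 0, 0.165], [0, 0.1, -0.1, 0, 0, 0.165], [0, 0.1, -0.1, 0, 0, 0.165], [0, 0.1, -0.1, 0, 0, 0.165], [0, 0.1, -0.1, 0, 0, 0.165], [0, 0.1, -0.1, 0, 0, 0.165], [0, 0.1, -0.1, 0, 0, 0.165], [0, 0.1, -0.1, 0, 0, 0.165]]]'

```text
clock: 9.15
eef_pos: [560.3, 271.9, 198.9]
tool_rot: [3.141, -0.002, 1.617]
force: [-0.3, -0.5, -1.5]
width: 64.5
gripper_force: 66.7
```

Emit:
send_rows --rows '[[[0, 0, 0, 0, 0, 0], [0, 0, 0, 0, 0, 0], [0, 0, 0, 0, 0, 0], [0, 0, 0, 0, 0, 0]]]'

```text
clock: 9.55
eef_pos: [560.3, 271.9, 198.9]
tool_rot: [3.141, -0.001, 1.617]
force: [-0.4, 0.2, -0.9]
width: 64.4
gripper_force: 66.7
```

Emit:
send_rows --rows '[[[0, 0, 0, 0, 0, 0.14], [0, 0, 0, 0, 0, 0.28], [0, 0, 0, 0, 0, 0.42], [0, 0, 0, 0, 0, 0.56], [0, 0, 0, 0, 0, 0.7], [0, 0, 0, 0, 0, 0.84], [0, 0, 0, 0, 0, 0.98], [0, 0, 0, 0, 0, 1.12], [0, 0, 0, 0, 0, 1.26], [0, 0, 0, 0, 0, 1.4]]]'

```text
clock: 10.55
eef_pos: [560.2, 272.1, 198.9]
tool_rot: [-3.14, -0.0, 0.211]
force: [0.1, -0.9, -1.9]
width: 64.4
gripper_force: 66.7
```

```bash
python3 go.py 560 272 199 2.3
```

```text
t 10.55 row [-0.02  0.01 -0.01] [-0.002 -0.     0.171] q [-0.61  0.72  0.18  1.7  -0.18  0.74 -1.69] pos [560.2 272.1 198.9] [-179.9   -0.    12.1]
```

Emit:
send_rows --rows '[[[0, 0, 0, 0, 0, 0.1], [0, 0, 0, 0, 0, 0.17], [0, 0, 0, 0, 0, 0.17], [0, 0, 0, 0, 0, 0.17], [0, 0, 0, 0, 0, 0.17], [0, 0, 0, 0, 0, 0.17], [0, 0, 0, 0, 0, 0.17], [0, 0, 0, 0, 0, 0.17], [0, 0, 0, 0, 0, 0.17], [0, 0, 0, 0, 0, 0.17]]]'

```text
clock: 11.55
eef_pos: [560.3, 271.9, 198.9]
tool_rot: [-3.14, -0.0, 0.047]
force: [0.3, 0.1, -0.7]
width: 64.1
gripper_force: 66.7
```

Emit:
send_rows --rows '[[[0, 0, 0, 0, 0, 0], [0, 0, 0, 0, 0, 0], [0, 0, 0, 0, 0, 0], [0, 0, 0, 0, 0, 0]]]'

```text
clock: 11.95
eef_pos: [560.3, 271.9, 198.9]
tool_rot: [-3.14, -0.0, 0.047]
force: [0.6, 0.1, -2.3]
width: 64.1
gripper_force: 66.7
```

```bash
python3 - <<'E'
from h import *
from cell import ctrl
from go import go
d=ctrl.get_image('scene');P=cv2.resize(d['pixels'][190:340,90:270],None,fx=4,fy=4,interpolation=cv2.INTER_CUBIC)
cv2.imwrite('pics/s5.png',(np.power(P/255.,.6)*255).astype(np.uint8)[...,::-1])
go(560,272,320,2.3); go(629,-315,320,2.3)
E
```

```text
t 12.0 row [ -0.03  -0.03 -12.11] [-0.002 -0.     0.007] q [-0.63  0.72  0.23  1.7  -0.23  0.74 -1.82] pos [560.3 271.9 198.9] [-179.9   -0.     2.7]
t 12.0 row [  4.12  58.93 -12.2 ] [-0.002 -0.     0.007] q [-0.63  0.72  0.23  1.7  -0.23  0.74 -1.82] pos [560.3 271.9 198.9] [-179.9   -0.     2.7]
```

View pics/s5.png

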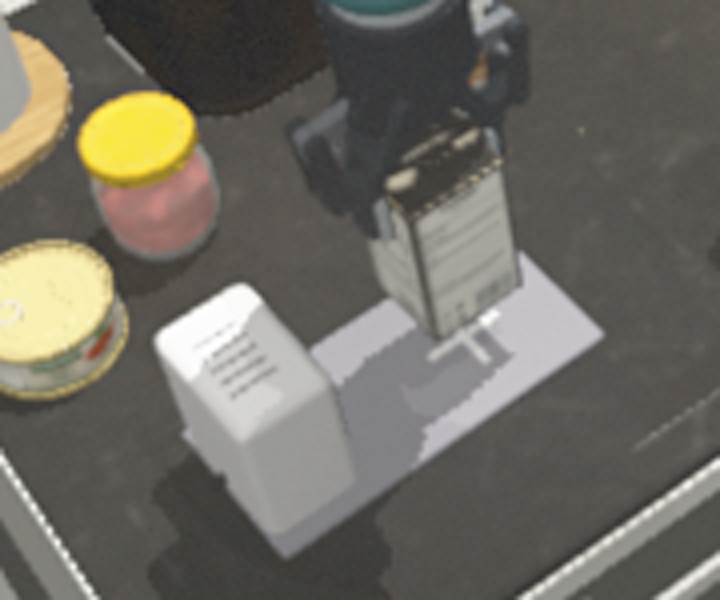

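All three panels have been shown: the back now faces the camera and the right panel faces the window. Next, lift and carry to the tray.

Emit:
send_rows --rows '[[[0, 0, -2, 0, 0, 0], [0, 0, -5, 0, 0, 0], [0, 0, -8, 0, 0, 0], [0, 0, -11, 0, 0, 0], [0, 0, -12.2, 0, 0, 0], [0, 0, -12.2, 0, 0, 0]]]'

```text
clock: 12.6
eef_pos: [561.1, 271.9, 322.5]
tool_rot: [-3.139, -0.004, 0.047]
force: [-0.6, -0.0, -1.1]
width: 64.5
gripper_force: 66.7
```

Emit:
send_rows --rows '[[[0.2, 3, 0, 0, 0, 0], [0.5, 7, 0, 0, 0, 0], [0.8, 11, 0, 0, 0, 0], [1.1, 15, 0, 0, 0, 0], [1.3, 19, 0, 0, 0, 0], [1.6, 23, 0, 0, 0, 0], [1.9, 27, 0, 0, 0, 0], [2.2, 31, 0, 0, 0, 0], [2.5, 35, 0, 0, 0, 0], [2.8, 39, 0, 0, 0, 0]]]'

```text
clock: 13.6
eef_pos: [605.7, -117.8, 318.1]
tool_rot: [-3.139, 0.003, 0.047]
force: [1.4, -1.2, -1.3]
width: 64.1
gripper_force: 66.8
```

```bash
python3 go.py 629 -315 320 2.3
```

```text
t 13.6 row [ 1.41 19.8  -0.25] [-0.002  0.003  0.007] q [-0.02  0.58  0.28  1.6  -0.18  0.99 -1.21] pos [ 605.7 -117.8  318.1] [-179.9    0.2    2.7]
```

Emit:
send_rows --rows '[[[0.3, 4, 0, 0, 0, 0], [0.6, 8, 0, 0, 0, 0], [0.9, 12, 0, 0, 0, 0], [1.2, 16, 0, 0, 0, 0], [1.4, 18.5, 0, 0, 0, 0], [1.4, 19.8, 0, 0, 0, 0], [1.4, 19.8, 0, 0, 0, 0], [1.4, 19.8, 0, 0, 0, 0]]]'

```text
clock: 14.4
eef_pos: [629.8, -311.7, 318.8]
tool_rot: [-3.137, 0.001, 0.048]
force: [1.8, 1.5, -1.6]
width: 64.3
gripper_force: 66.8
```

Emit:
send_rows --rows '[[[0, 0, 3, 0, 0, 0], [0, 0, 6, 0, 0, 0], [0, 0, 9, 0, 0, 0], [0, 0, 12, 0, 0, 0], [0, 0, 14, 0, 0, 0], [0, 0, 15.5, 0, 0, 0], [0, 0, 15.5, 0, 0, 0], [0, 0, 15.5, 0, 0, 0]]]'

```text
clock: 15.2
eef_pos: [630.5, -312.6, 165.7]
tool_rot: [-3.14, -0.001, 0.048]
force: [-0.9, -0.0, -0.8]
width: 64.4
gripper_force: 66.8
```

```bash
python3 go.py 629 -315 147 2.3
```

```text
t 15.2 row [-0.16  0.23  1.87] [-0.001 -0.001  0.008] q [ 0.3   0.87  0.23  1.46 -0.24  0.83 -0.91] pos [ 630.5 -312.6  165.7] [-1.799e+02 -1.000e-01  2.700e+00]
```

Emit:
send_rows --rows '[[[0, 0, 0.6, 0, 0, 0], [0, 0, 1.2, 0, 0, 0], [0, 0, 1.6, 0, 0, 0], [0, 0, 1.9, 0, 0, 0], [0, 0, 1.9, 0, 0, 0]]]'

```text
clock: 15.7
eef_pos: [629.8, -313.6, 146.1]
tool_rot: [-3.14, -0.0, 0.047]
force: [0.0, 0.8, -0.3]
width: 64.1
gripper_force: 66.8
```

Emit:
send_rows --rows '[[[0, 0, 0.1, 0, 0, 0], [0, 0, 0.1, 0, 0, 0], [0, 0, 0.2, 0, 0, 0], [0, 0, 0.2, 0, 0, 0]]]'

```text
clock: 16.1
eef_pos: [629.9, -313.5, 146.1]
tool_rot: [-3.14, -0.001, 0.047]
force: [-2.6, 3.0, 11.2]
width: 64.4
gripper_force: 68.1
```

Contact with the tray floor: about 11 N upward. Release, then go straight up.

Emit:
send_rows --rows '[[[0, 0, -0.1, 0, 0, 0], [0, 0, -0.1, 0, 0, 0], [0, 0, -0.1, 0, 0, 0], [0, 0, -0.1, 0, 0, 0], [0, 0, -0.1, 0, 0, 0], [0, 0, -0.1, 0, 0, 0], [0, 0, -0.1, 0, 0, 0], [0, 0, -0.1, 0, 0, 0]]]' --grip 0

```text
clock: 16.9
eef_pos: [629.8, -313.4, 145.0]
tool_rot: [-3.14, -0.0, 0.047]
force: [0.6, -0.2, 0.1]
width: 85.8
gripper_force: 0.0
```

Emit:
send_rows --rows '[[[0, 0, -1, 0, 0, 0], [0, 0, -2, 0, 0, 0], [0, 0, -4, 0, 0, 0], [0, 0, -7, 0, 0, 0], [0, 0, -11, 0, 0, 0], [0, 0, -15, 0, 0, 0], [0, 0, -18, 0, 0, 0], [0, 0, -18, 0, 0, 0]]]'

```text
clock: 17.7
eef_pos: [631.7, -315.2, 332.3]
tool_rot: [3.137, -0.01, 0.047]
force: [0.6, -0.2, 0.8]
width: 85.2
gripper_force: 0.0
```

```bash
python3 - <<'E'
from h import *
from cell import ctrl
d=ctrl.get_image('scene');P=cv2.resize(d['pixels'][80:280,220:440],None,fx=3,fy=3,interpolation=cv2.INTER_CUBIC)
cv2.imwrite('pics/s6.png',(np.power(P/255.,.8)*255).astype(np.uint8)[...,::-1])
E
```

```text
(no output)
```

View pics/s6.png

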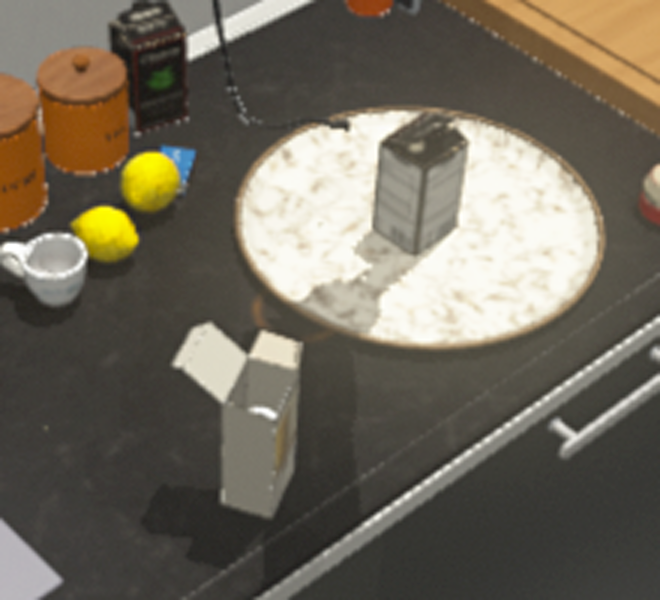

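The carton stands upright near the tray's middle (420,200), released. The capsule carton (260,440) hasn't moved.

```bash
python3 -c "
from cell import ctrl
print(ctrl.finish_job())"
```

```text
the job is handed in; nothing more can be done
None
```

The tea carton's left, front and right panels were each held over the cross for about a second; it then went upright onto the tray, released, the capsule carton did not move, and the job was handed in at about 18 s (no verdict returned).

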